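# Line up the size run on the sample rail

## Robot

A 6-joint arm with a two-finger parallel gripper is mounted at the origin on the work surface. World frame = base frame: x ahead of the robot, y to its left, z up, the work surface at z = 0. Lengths are in mm, angles in rad, forces in N, time in s.
With the tool pointing down it reaches from about 250 to 800 mm from the base axis. Payload 3.9 kg.
Tool frame: the origin (TCP) lies between the finger pads; the fingertips stand 17 mm ahead of it and the grasp point (between the pads) lies 2 mm behind it; z points along the fingers, y is the line along which they close (so a half turn about z gives the same grasp; the last joint's range is limited). The gripper opens to 85 mm and grips with 20 to 120 N. Pads are 22 mm wide; open, the fingers measure 114 mm over their backs; the gripper's body (76 mm by 85 mm) begins 54 mm behind the grasp point. The pads swing forward as they close: fully open they stand 13 mm farther back than shut.
Start: joints at [1.118, 0.26, -0.138, 1.173, 0, 1.571], TCP at [229.674, 472.086, 248.304] pointing down, gripper open.
Joint ranges: [-2.78, 2.78], [-0.83, 1.72], [-1.28, 1.37], [-1.9, 2.12], [-1.57, 1.48], [-3.14, 3.14]. Speed limits (rad/s): [2.57, 2.57, 3.14, 3.14, 3.14, 3.14].

## Interface

Orientations are given as a unit quaternion [w, x, y, z].
In Python, from workcell import status, viewer, ticket gives the robot as it stands.
- The arm moves only by the tool send_rows, never from a script. Its argument "steps" is a list of rows, each a list of 7 numbers: the turn, a rotation vector about the tool's x, y, z in shares of 2 rad (1.0 is 2 rad), then the shift along the tool's x, y, z in a scale on which 1.0 is 600 mm, then the finger opening in mm, from 0 to 85.4. A call has 1 to 12 rows; each row is the pose to reach, as a shift and turn from the pose commanded when the call began, along the tool's axes at that moment; what a row does not reach only later rows make up. A row lasts 1/8 s, in which the tool goes at most 62.5 mm and 10.7 degrees, less where a joint would pass 70% of its speed; a pose out of reach is approached as far as the arm can. No shift or turn number may pass 1 either way. A call with a gripper value outside its range is refused whole. The fingers move at their own pace and stop on an object; "force" is the grip in N (left out, the last holds). Time passes only in rows, so rows that repeat a pose let the fingers close. It gives the time, the measured TCP pose, the force, the opening and the grip force at its end, in the units of the state.
- status.read_state(): the state, without advancing time (a new reading comes with each control period).
- viewer.read_camera(name): name is "scene" or "top" or "wrist"; returns the picture (400x640x3 uint8, blue, green, red); there is no depth.
- viewer.calibration(name): a dict with "K" (3x3 intrinsics, pixels), "rvec" (rotation vector, rad) and "tvec" (3), from world to camera coordinates, as OpenCV has them; the wrist camera has in their place "hand_eye" (4x4, takes a point from camera to tool coordinates, whose origin is the TCP and whose axes are the flange's). Camera axes: x right, y down, z forward; pixel columns grow to the right and rows downward; lengths in mm; the calibration is good to about 2 mm. A picture is of the moment at which its call begins: read the wrist's pose just before it. calibration takes no time and is no camera call.
- ticket.close_job(): hands the job in; it is judged then, once.
The state is a dict: "t": time; "joint_positions": joint angles; "qd": joint speeds; "effort": joint torques, N m; "tool_pos": TCP position; "tool_rot": TCP orientation; "force": force on the tool from outside, world axes, zero at the start; "moment": the same for the moment, N m; "grip_width": finger opening in mm; "grasp_force": force on a finger pad.
Only numpy, scipy, OpenCV 4.12 (cv2) and the standard library are available. Lean on these libraries where they do the work, as an engineer would, in place of code of your own. Each camera call takes 0.05 s, during which the arm holds its last target. There are 200 camera calls.

## Task

Line up the four black mouldings on the grey metal sample rail for the size check: one on each white card, in order of height, the shortest on the card next to the dark steel end block and the tallest on the card farthest from it. Stand each one upright, centred on its card with its long sides along the rail, and do not tip any of them over on the way.

Things in the scene. Friction and masses are not known exactly. Their poses are not given: they have to be found in the camera images.
- moulding_h30: The shortest of four loose upright black plastic mouldings of one family: 34 mm long (its x), 24 mm wide (its y), 30 mm high. Its long sides are flat and parallel, for gripping. The +x 68 % of its length is full height (past the middle), with a grey patch on top; the -x end steps down to 45 % of the height and has a small boss. Origin: centre of its underside, z up.
- moulding_h42: The second shortest of four loose upright black plastic mouldings of one family: 42 mm long (its x), 28 mm wide (its y), 42 mm high. Its long sides are flat and parallel, for gripping. The +x 68 % of its length is full height (past the middle), with a grey patch on top; the -x end steps down to 45 % of the height and has a small boss. Origin: centre of its underside, z up.
- moulding_h54: The second tallest of four loose upright black plastic mouldings of one family: 50 mm long (its x), 32 mm wide (its y), 54 mm high. Its long sides are flat and parallel, for gripping. The +x 68 % of its length is full height (past the middle), with a grey patch on top; the -x end steps down to 45 % of the height and has a small boss. Origin: centre of its underside, z up.
- moulding_h66: The tallest of four loose upright black plastic mouldings of one family: 58 mm long (its x), 36 mm wide (its y), 66 mm high. Its long sides are flat and parallel, for gripping. The +x 68 % of its length is full height (past the middle), with a grey patch on top; the -x end steps down to 45 % of the height and has a small boss. Origin: centre of its underside, z up.
- card_a: One of four identical white cards fixed in a row, 80 mm apart, along the middle of the grey metal rail (420 x 80 mm, 8 mm thick, flat on the bench). 66 mm (its x, along the rail) x 46 mm, 2 mm thick, top 10 mm above the bench. Origin: centre of its underside. Its letter says nothing of its place in the row, which is shuffled.
- card_b: One of four identical white cards fixed in a row, 80 mm apart, along the middle of the grey metal rail (420 x 80 mm, 8 mm thick, flat on the bench). 66 mm (its x, along the rail) x 46 mm, 2 mm thick, top 10 mm above the bench. Origin: centre of its underside. Its letter says nothing of its place in the row, which is shuffled.
- card_c: One of four identical white cards fixed in a row, 80 mm apart, along the middle of the grey metal rail (420 x 80 mm, 8 mm thick, flat on the bench). 66 mm (its x, along the rail) x 46 mm, 2 mm thick, top 10 mm above the bench. Origin: centre of its underside. Its letter says nothing of its place in the row, which is shuffled.
- card_d: One of four identical white cards fixed in a row, 80 mm apart, along the middle of the grey metal rail (420 x 80 mm, 8 mm thick, flat on the bench). 66 mm (its x, along the rail) x 46 mm, 2 mm thick, top 10 mm above the bench. Origin: centre of its underside. Its letter says nothing of its place in the row, which is shuffled.
- end_block: Dark steel block fixed upright on one end of the rail (either end): 26 mm along the rail (its x), 60 mm across (its y), 45 mm high. Origin: centre of its underside, 8 mm above the bench, on the rail's middle line. The card centres are 70, 150, 230 and 310 mm from it along the rail. The other end has only a flat steel disc, 4 mm high.
Mind the look-alikes: they are no part of the job. Leave any turquoise or yellow look-alike of the moulding_h42 alone.

How it is judged:
By the outcome, as a careful person would: the job done as asked, in the order asked, and still so for the second after the job is handed in, with the robot touching nothing.
It also fails if it takes over 99 s, if anything falls off the work surface, if the arm or the gripper's body presses on something with over 40 N, if the wrist force passes 120 N, or if a joint passes its speed limit or range.

## Working session

There is one attempt and no reset: what is moved stays moved. The work goes in short steps, Python scripts to look and compute and a tool call to move; the robot and the scene stay as the last step left them, time stands still between calls to the robot, and variables do not carry over. Pictures are saved under pics/ and viewed, at most 14 in all, crops included, and the job is handed in when it is done.

Besides the shell and the picture viewer there is one more tool, called after "Call:" as name([rows], argument=value, ...), one row to a line, values as JSON. send_rows: Moves the arm, as the interface text tells. Its arguments: {"type":"object","properties":{"steps":{"type":"array","items":{"type":"array","items":{"type":"number"}}},"force":{"type":"number"}},"required":["steps"]}

```bash
mkdir -p pics; ls; python3 - <<'E'
from workcell import status, viewer
import cv2
print(status.read_state())
for n in("scene","top"):
    cv2.imwrite(f"pics/{n}0.png",viewer.read_camera(n)); print(viewer.calibration(n))
print(viewer.calibration("wrist"))
E
```

```text
pics
{'t': 0.0, 'joint_positions': array([ 1.11799905e+00,  2.60675037e-01, -1.39374621e-01,  1.17269651e+00,
       -1.69030801e-05,  1.57079757e+00]), 'qd': array([-0.00021942, -0.00027354,  0.00039041,  0.00048465,  0.00132566,
        0.00033712]), 'effort': array([-6.41725164e-04, -4.05680037e+01,  2.53921044e+01,  1.87848404e-02,
       -2.87980311e-04,  1.17575743e-05]), 'tool_pos': array([229.39919518, 471.50853219, 247.46747783]), 'tool_rot': array([-2.10603891e-04,  2.24470019e-01,  9.74480508e-01, -9.51940612e-04]), 'force': array([-0.42003007, -0.23168992,  0.24165605]), 'moment': array([-0.00743873,  0.01412269, -0.01445807]), 'grasp_force': 0.0, 'grip_width': 85.09230978719776}
{'K': array([[452.95362336,   0.        , 313.9441467 ],
       [  0.        , 452.95362336, 197.75231967],
       [  0.        ,   0.        ,   1.        ]]), 'rvec': array([ 1.12045218,  2.36533021, -1.01793085]), 'tvec': array([ 348.47997295, -222.59643857, 1198.65945329])}
{'K': array([[484.10897974,   0.        , 325.76868906],
       [  0.        , 484.10897974, 194.1498899 ],
       [  0.        ,   0.        ,   1.        ]]), 'rvec': array([ 2.16176039, -2.19711178,  0.10888847]), 'tvec': array([-55.65553804, 494.96089304, 979.9284407 ])}
{'K': array([[288.0279741 ,   0.        , 318.60109353],
       [  0.        , 288.0279741 , 196.86173355],
       [  0.        ,   0.        ,   1.        ]]), 'hand_eye': array([[ 3.61871184e-04, -9.59823733e-01, -2.80603403e-01,
         7.16740860e+01],
       [ 9.99999891e-01,  2.64282028e-04,  3.85622484e-04,
        -1.57202644e-01],
       [-2.95971176e-04, -2.80603512e-01,  9.59823724e-01,
        -1.24558008e+02],
       [ 0.00000000e+00,  0.00000000e+00,  0.00000000e+00,
         1.00000000e+00]])}
```

View pics/top0.png

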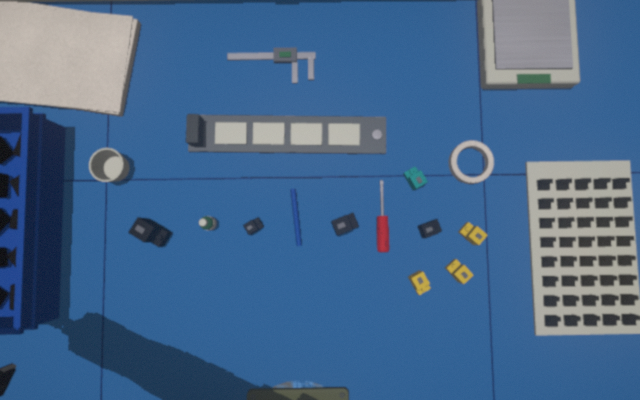

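View pics/scene0.png

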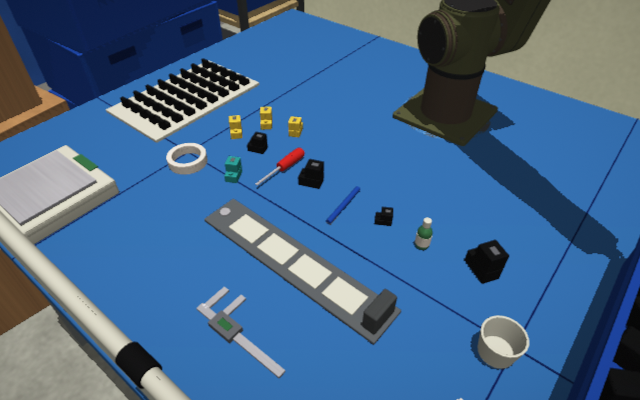

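The top picture shows the rail with its dark end block at (195,130), the disc at (377,134) and the cards at (230,133), (268,133), (306,133) and (344,134). There are four free black objects: (150,231), the largest; (253,226), the smallest; (345,224); and (430,229). Look-alikes: teal (415,178), yellow (473,234), (460,272) and (421,283), plus the black parts in the tray at right and the blue bin at left. Next I'll enlarge crops to confirm.

```bash
python3 - <<'E'
import cv2,numpy as np
t=cv2.imread("pics/top0.png")
g=lambda a:np.clip(255*(a/255.)**.6,0,255).astype(np.uint8)
c=[cv2.resize(g(t[y-24:y+24,x-32:x+32]),None,fx=6,fy=6,interpolation=cv2.INTER_CUBIC) for x,y in((150,231),(253,226),(345,224),(430,229))]
cv2.imwrite("pics/c1.png",np.vstack([np.hstack(c[:2]),np.hstack(c[2:])]))
cv2.imwrite("pics/c2.png",cv2.resize(g(t[105:165,180:395]),None,fx=3.7,fy=3.7,interpolation=cv2.INTER_CUBIC))
E
```

```text
(no output)
```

View pics/c1.png

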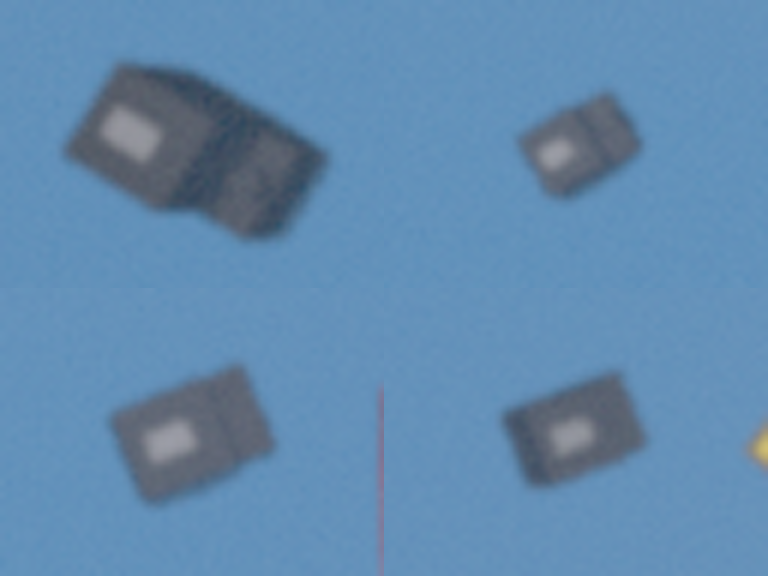

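View pics/c2.png

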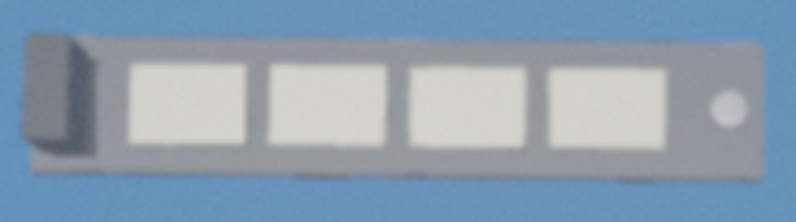

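All four black items show the family's stepped shape with a grey patch, and the patch (+x) end is to the left in each. The order left to right is h66, h30, h54, h42. Next I'll fit poses with the 3D outlines, and the rail from the card corners.

```bash
cat > h.py <<'E'
import cv2,numpy as np
from scipy.optimize import minimize
from workcell import status,viewer
from scipy.spatial.transform import Rotation as R
SZ={30:(34,24),42:(42,28),54:(50,32),66:(58,36)}
def proj(cam,P):
    c=viewer.calibration(cam); return cv2.projectPoints(np.float64(P).reshape(-1,3),c["rvec"],c["tvec"],c["K"],None)[0].reshape(-1,2)
def unproj(cam,px,z):
    c=viewer.calibration(cam); Rm=cv2.Rodrigues(c["rvec"])[0]; C=-Rm.T@c["tvec"]
    d=(Rm.T@np.linalg.solve(c["K"],np.c_[np.float64(px),np.ones(len(px))].T)).T
    return C+d*((z-C[2])/d[:,2])[:,None]
def boxes(h):
    L,W=SZ[h]; s=-.18*L
    return [[(x,y,z) for x in xs for y in(-W/2,W/2) for z in(0,top)] for xs,top in(((s,L/2),h),((-L/2,s),.45*h))]
def sil(cam,h,x,y,a,z0,shape,S):
    m=np.zeros(shape,np.uint8); Rz=np.array([[np.cos(a),-np.sin(a)],[np.sin(a),np.cos(a)]])
    for b in boxes(h):
        b=np.float64(b); b[:,:2]=b[:,:2]@Rz.T+[x,y]; b[:,2]+=z0
        p=proj(cam,b)*S+S/2-.5
        cv2.fillConvexPoly(m,np.int32(np.round(cv2.convexHull(np.float32(p))*16)),255,shift=4)
    return m
def fit(cam,img,h,px,z0=0,S=6,r=40,n=24,mask=None):
    hsv=cv2.cvtColor(img,cv2.COLOR_BGR2HSV)
    m=np.uint8((hsv[...,1]<120)&(img.max(2)<150)) if mask is None else mask(img)
    k,l=cv2.connectedComponents(m); 
    near=[(np.hypot(*(np.argwhere(l==i).mean(0)[::-1]-px)),i) for i in range(1,k) if (l==i).sum()>60]
    m=np.float32(l==min(near)[1])
    x0,y0=int(px[0]-r),int(px[1]-r)
    big=cv2.resize(m,None,fx=S,fy=S,interpolation=cv2.INTER_LINEAR)>.5
    sl=np.s_[y0*S:(y0+2*r)*S,x0*S:(x0+2*r)*S]; B=big[sl]
    g=unproj(cam,[px],z0+h*.4)[0]
    def cost(v):
        s=sil(cam,h,v[0],v[1],v[2],z0,big.shape,S)[sl]>0
        return 1-(s&B).sum()/(s|B).sum()
    best=None
    for a in np.arange(n)*2*np.pi/n:
        c=cost([g[0],g[1],a])
        best=min(best,(c,a)) if best else (c,a)
    rs=[]
    for a in (best[1],best[1]+np.pi):
        q=minimize(cost,[g[0],g[1],a],method="Nelder-Mead",options=dict(initial_simplex=[[g[0],g[1],a],[g[0]+6,g[1],a],[g[0],g[1]+6,a],[g[0],g[1],a+.25]],xatol=.02,fatol=1e-4))
        rs.append((round(q.fun,3),*np.round(q.x,2)))
    return sorted(rs)
E
cat > m1.py <<'E'
from h import *
t=cv2.imread("pics/top0.png")
hs=cv2.cvtColor(t,cv2.COLOR_BGR2HSV)
print("obj px sample",t[224,345],t[224,325],hs[222,341],hs[224,325])
for px in((150,231),(253,226),(345,224),(430,229)):
    for h in SZ:
        print(px,h,fit("top",t,h,np.float64(px))[:2] if True else 0)
w=np.uint8((t.min(2)>140)); 
k,l,st,ce=cv2.connectedComponentsWithStats(w)
P=[]
for i in range(1,k):
    if 105<ce[i][1]<165 and 200<ce[i][0]<365 and st[i][4]>300:P.append(ce[i])
P=sorted(P,key=lambda p:p[0]); U=unproj("top",P,10); print(np.round(P,1).tolist(),np.round(U,1).tolist(),np.diff(U,axis=0).round(1).tolist())
E
python3 m1.py
```

```text
obj px sample [87 74 71] [153 102  54] [113  45  91] [105 165 153]
(150, 231) 30 [(np.float64(0.253), np.float64(429.2), np.float64(319.7), np.float64(3.95)), (np.float64(0.261), np.float64(426.83), np.float64(317.71), np.float64(0.54))]
(150, 231) 42 [(np.float64(0.173), np.float64(429.37), np.float64(317.33), np.float64(4.07)), (np.float64(0.284), np.float64(425.72), np.float64(313.65), np.float64(0.77))]
(150, 231) 54 [(np.float64(0.332), np.float64(429.07), np.float64(314.12), np.float64(4.31)), (np.float64(0.432), np.float64(423.21), np.float64(300.99), np.float64(1.06))]
(150, 231) 66 [(np.float64(0.471), np.float64(427.56), np.float64(306.86), np.float64(4.47)), (np.float64(0.556), np.float64(424.77), np.float64(297.52), np.float64(1.29))]
(253, 226) 30 [(np.float64(0.19), np.float64(431.62), np.float64(88.76), np.float64(5.17)), (np.float64(0.233), np.float64(432.06), np.float64(87.53), np.float64(8.48))]
(253, 226) 42 [(np.float64(0.435), np.float64(431.38), np.float64(87.51), np.float64(4.83)), (np.float64(0.48), np.float64(431.88), np.float64(88.33), np.float64(8.06))]
(25
[... 464 characters left out ...]
g[0],g[1],a],[g[0]+6,g[1],a],[g[0],g[1]+6,a],[g[0],g[1],a+.25]],xatol=.02,fatol=1e-4))
    res = _minimize_neldermead(fun, x0, args, callback, bounds=bounds,
                               **options)
    fxr = func(xr)
    fx = function(np.copy(x), *(wrapper_args + args))
  File "h.py", line 33, in cost
    s=sil(cam,h,v[0],v[1],v[2],z0,big.shape,S)[sl]>0
      ~~~^^^^^^^^^^^^^^^^^^^^^^^^^^^^^^^^^^^^^
  File "h.py", line 19, in sil
    p=proj(cam,b)*S+S/2-.5
      ~~~~^^^^^^^
  File "h.py", line 7, in proj
    c=viewer.calibration(cam); return cv2.projectPoints(np.float64(P).reshape(-1,3),c["rvec"],c["tvec"],c["K"],None)[0].reshape(-1,2)
ValueError: time passes only in moves, steps and waits
```

```bash
sed -i 's/^def proj/CAL={}\ndef cal(n):\n    if n not in CAL: CAL[n]=viewer.calibration(n)\n    return CAL[n]\ndef proj/; s/c=viewer.calibration(cam)/c=cal(cam)/; s/m=np.uint8((hsv.*150))/m=np.uint8(img[...,0]<115)/' h.py
sed -i 's/.*for h in SZ:/    for h in {150:(54,66),253:(30,42),345:(42,54,66),430:(30,42,54)}[px[0]]:/' m1.py
python3 m1.py
```

```text
obj px sample [87 74 71] [153 102  54] [113  45  91] [105 165 153]
(150, 231) 54 [(np.float64(0.259), np.float64(422.74), np.float64(296.62), np.float64(0.94)), (np.float64(0.358), np.float64(424.48), np.float64(296.5), np.float64(4.12))]
(150, 231) 66 [(np.float64(0.041), np.float64(421.33), np.float64(292.22), np.float64(1.02)), (np.float64(0.207), np.float64(424.21), np.float64(297.35), np.float64(4.22))]
(253, 226) 30 [(np.float64(0.096), np.float64(431.44), np.float64(87.21), np.float64(8.38)), (np.float64(0.13), np.float64(430.73), np.float64(87.97), np.float64(5.17))]
(253, 226) 42 [(np.float64(0.275), np.float64(429.62), np.float64(88.51), np.float64(5.05)), (np.float64(0.322), np.float64(432.09), np.float64(82.94), np.float64(8.34))]
(345, 224) 42 [(np.float64(0.313), np.float64(432.95), np.float64(-102.47), np.float64(5.08)), (np.float64(0.341), np.float64(431.45), np.float64(-104.4), np.float64(8.28))]
(345, 224) 54 [(np.float64(0.11), np.float64(431.83), np.float64(-101.7), np.float64(1.95)), (np.float64(0.149), np.float64(431.31), np.float64(-99.89), np.float64(5.07))]
(
[... 209 characters left out ...]
.float64(419.89), np.float64(-278.45), np.float64(5.19)), (np.float64(0.279), np.float64(419.86), np.float64(-277.3), np.float64(8.33))]
(430, 229) 42 [(np.float64(0.061), np.float64(420.83), np.float64(-278.16), np.float64(1.91)), (np.float64(0.159), np.float64(419.22), np.float64(-273.77), np.float64(5.08))]
(430, 229) 54 [(np.float64(0.29), np.float64(420.68), np.float64(-276.97), np.float64(1.75)), (np.float64(0.369), np.float64(418.8), np.float64(-267.41), np.float64(4.91))]
[[230.0, 132.5], [268.1, 133.1], [305.9, 133.5], [343.4, 133.6]] [[629.4, 136.9, 10.0], [627.0, 56.2, 10.0], [624.9, -23.8, 10.0], [623.5, -103.5, 10.0]] [[-2.4, -80.7, 0.0], [-2.1, -80.0, -0.0], [-1.4, -79.6, 0.0]]
```

```bash
python3 - <<'E'
s=open('h.py').read()
s=s.replace("    m=np.float32(l==min(near)[1])\n","    m=np.uint8(l==min(near)[1])\n    cs=cv2.findContours(m,cv2.RETR_EXTERNAL,cv2.CHAIN_APPROX_NONE)[0]\n    m=np.float32(cv2.drawContours(m*0,cs,-1,1,-1))\n")
s+='''
def go(x,y,z,yaw):
    """row from the pose as it stands: turn about tool z, shifts along tool axes"""
    s=status.read_state(); q=s["tool_rot"]; Rm=R.from_quat([*q[1:],q[0]]).as_matrix()
    T=np.c_[[np.cos(yaw),np.sin(yaw),0],[np.sin(yaw),-np.cos(yaw),0],[0,0,-1]]
    rv=R.from_matrix(Rm.T@T).as_rotvec()
    print("t",round(s["t"],2),"at",s["tool_pos"].round(1),"j",s["joint_positions"].round(2),"w",round(s["grip_width"],1),"gf",round(s["grasp_force"],1))
    print("row",rv.round(3),(Rm.T@(np.array([x,y,z])-s["tool_pos"])).round(1))
'''
open('h.py','w').write(s)
E
python3 - <<'E'
from h import *
t=cv2.imread("pics/top0.png")
for px,h in(((150,231),66),((253,226),30),((345,224),54),((430,229),42)): print(h,[[float(v) for v in r] for r in fit("top",t,h,np.float64(px))])
go(431.4+3*np.cos(2.1),87.2+3*np.sin(2.1),120,2.1)
E
```

```text
66 [[0.038, 421.33, 292.22, 1.02], [0.205, 424.21, 297.35, 4.22]]
30 [[0.072, 431.44, 87.21, 8.38], [0.107, 430.73, 87.97, 5.17]]
54 [[0.073, 431.83, -101.7, 1.95], [0.113, 431.29, -99.88, 5.07]]
42 [[0.056, 420.83, -278.16, 1.91], [0.155, 419.14, -273.46, 5.08]]
t 0.1 at [229.4 471.6 247.5] j [ 1.12  0.26 -0.14  1.17  0.    1.57] w 85.5 gf 0.0
row [-0.002  0.001  0.589] [-347.3 -255.4  128. ]
```

Careful with the scale: shifts go in shares of 600 mm and turns go in shares of 2 rad. That gives: -347.3 mm / 600 = -0.5788, -255.4 mm / 600 = -0.4257, 0.589 rad / 2 = 0.2945.

Call:
send_rows([
  [0,0,0.03,-0.0583,-0.0433,0.0167,60],
  [0,0,0.065,-0.125,-0.0917,0.0417,60],
  [0,0,0.1,-0.2,-0.15,0.075,60],
  [0,0,0.14,-0.2833,-0.2083,0.1083,60],
  [0,0,0.18,-0.3667,-0.27,0.1417,60],
  [0,0,0.22,-0.4417,-0.3267,0.1667,60],
  [0,0,0.26,-0.5117,-0.3767,0.1917,60],
  [0,0,0.285,-0.5583,-0.41,0.2083,60],
  [0,0,0.2945,-0.5788,-0.4257,0.2133,60],
  [0,0,0.2945,-0.5788,-0.4257,0.2133,60],
  [0,0,0.2945,-0.5788,-0.4257,0.2133,60],
], force=30)

```text
t: 1.48
tool_pos: [429.9, 91.4, 120.6]
tool_rot: [-0.0, 0.497, 0.868, 0.0]
force: [-0.4, -0.5, 0.6]
grip_width: 60.5
grasp_force: 0.0
```

```bash
python3 - <<'E'
from h import *
go(431.4+3*np.cos(2.1),87.2+3*np.sin(2.1),21,2.1)
cv2.imwrite("pics/w1.png",viewer.read_camera("wrist"))
s=status.read_state(); q=s["tool_rot"]; Rm=R.from_quat([*q[1:],q[0]]).as_matrix()
H=cal("wrist")["hand_eye"]; K=cal("wrist")["K"]
for x,y in((17,12),(17,-12),(-6.1,12),(-6.1,-12)):
    a=2.1; P=np.array([431.4+x*np.cos(a)-y*np.sin(a),87.2+x*np.sin(a)+y*np.cos(a),30])
    p=np.linalg.inv(H)@np.r_[Rm.T@(P-s["tool_pos"]),1]; u=K@p[:3]; print((u[:2]/u[2]).round(0))
E
```

```text
t 1.48 at [429.9  91.4 120.6] j [ 0.21  0.22 -0.56  0.79  0.    1.25] w 60.5 gf 0.0
row [ 0.    -0.001  0.001] [-1.4 -0.8 99.6]
[302. 192.]
[333. 192.]
[303. 220.]
[333. 220.]
```

View pics/w1.png

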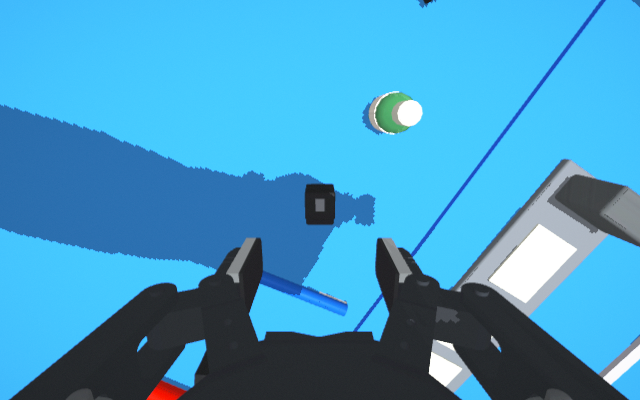

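The wrist view shows the h30 at (320,204), square to the fingers and within about 2 px of the prediction. Descending to grip it.

To row units: 99.5 mm / 600 = 0.1658, 93 mm / 600 = 0.155.

Call:
send_rows([
  [0,0,0,-0.0008,-0.0005,0.0417,60],
  [0,0,0,-0.0017,-0.001,0.0917,60],
  [0,0,0,-0.0023,-0.0013,0.1333,60],
  [0,0,0,-0.0023,-0.0013,0.155,60],
  [0,0,0,-0.0023,-0.0013,0.1658,60],
  [0,0,0,-0.0023,-0.0013,0.1658,60],
  [0,0,0,-0.0023,-0.0013,0.1658,15],
  [0,0,0,-0.0023,-0.0013,0.1658,15],
  [0,0,0,-0.0023,-0.0013,0.1658,15],
  [0,0,0,-0.0023,-0.0013,0.1658,15],
  [0,0,0,-0.0023,-0.0013,0.1658,15],
])

```text
t: 2.9
tool_pos: [431.0, 89.0, 21.5]
tool_rot: [0.001, 0.498, 0.867, 0.001]
force: [-0.7, 0.6, 6.0]
grip_width: 23.0
grasp_force: 30.1
```

```bash
python3 - <<'E'
from h import *
c=np.array([629.2,136.7]); r=1.546; d=3*np.array([np.cos(r),np.sin(r)])
go(*(c+d),90,r)
E
```

```text
t 2.9 at [431.   89.   21.5] j [ 0.2   0.35 -0.7   0.52  0.    1.25] w 23.0 gf 30.1
row [ 0.002 -0.     0.554] [-56.3 196.9 -68.1]
```

To row units: 196 mm / 600 = 0.3267, 187 mm / 600 = 0.3117, 0.554 rad / 2 = 0.277.

Call:
send_rows([
  [0,0,0,0,0,-0.0333,15],
  [0,0,0,0,0,-0.0917,15],
  [0,0,0.05,-0.0167,0.0583,-0.1133,15],
  [0,0,0.11,-0.0367,0.13,-0.1133,15],
  [0,0,0.17,-0.0567,0.2,-0.1133,15],
  [0,0,0.225,-0.0767,0.2667,-0.1133,15],
  [0,0,0.265,-0.09,0.3117,-0.1133,15],
  [0,0,0.277,-0.0933,0.3267,-0.1133,15],
  [0,0,0.277,-0.0933,0.3267,-0.1133,15],
  [0,0,0.277,-0.0933,0.3267,-0.1133,15],
])

```text
t: 4.15
tool_pos: [626.1, 139.1, 88.6]
tool_rot: [-0.001, 0.716, 0.698, -0.001]
force: [-0.9, -0.9, -0.6]
grip_width: 23.2
grasp_force: 29.5
```

```bash
cat >> h.py <<'E'
CARD={30:(629.15,136.4),42:(627.2,56.4),54:(625.2,-23.5),66:(623.2,-103.5)}; RY=1.546
def place(h,off,z): go(CARD[h][0]+off*np.cos(RY),CARD[h][1]+off*np.sin(RY),z,RY)
E
python3 -c "
from h import *
place(30,1.8,32.5)"
```

```text
t 4.15 at [626.1 139.1  88.6] j [ 0.22  0.56 -0.1   0.92 -0.    1.81] w 23.2 gf 29.5
row [-0.002  0.     0.   ] [-0.7  3.3 56.1]
```

To row units: 52 mm / 600 = 0.0867, 48 mm / 600 = 0.08.

Call:
send_rows([
  [0,0,0,-0.0012,0.005,0.0333,15],
  [0,0,0,-0.0012,0.005,0.0633,15],
  [0,0,0,-0.0012,0.005,0.08,15],
  [0,0,0,-0.0012,0.005,0.0867,15],
  [0,0,0,-0.0012,0.005,0.0867,15],
  [0,0,0,-0.0012,0.005,0.0867,15],
  [0,0,0,-0.0012,0.005,0.0867,15],
])

```text
t: 5.03
tool_pos: [631.1, 138.8, 37.4]
tool_rot: [0.0, 0.716, 0.698, 0.0]
force: [0.8, -0.1, -0.5]
grip_width: 23.6
grasp_force: 29.5
```

```bash
python3 -c "
from h import *
place(30,1.8,32)"
```

```text
t 5.03 at [631.1 138.8  37.4] j [ 0.22  0.61 -0.15  0.81  0.    1.81] w 23.6 gf 29.5
row [ 0.001 -0.    -0.   ] [-0.6 -1.9  5.4]
```

To row units: 5.4 mm / 600 = 0.009, -1.9 mm / 600 = -0.0032.

Call:
send_rows([
  [0,0,0,-0.001,-0.0032,0.0033,15],
  [0,0,0,-0.001,-0.0032,0.0067,15],
  [0,0,0,-0.001,-0.0032,0.009,15],
  [0,0,0,-0.001,-0.0032,0.009,15],
  [0,0,0,-0.001,-0.0032,0.009,15],
  [0,0,0,-0.001,-0.0032,0.009,15],
])

```text
t: 5.78
tool_pos: [628.6, 138.1, 31.6]
tool_rot: [-0.0, 0.716, 0.698, -0.0]
force: [-2.3, -1.0, 3.3]
grip_width: 23.3
grasp_force: 29.9
```

```bash
python3 -c "
from h import *
place(30,1.8,32);print(status.read_state()['force'])"
```

```text
t 5.78 at [628.6 138.1  31.6] j [ 0.22  0.61 -0.16  0.8  -0.    1.81] w 23.3 gf 29.9
row [-0.  0. -0.] [ 0.1  0.6 -0.4]
[-2.33996497 -1.02021877  3.33864601]
```

To row units: -120 mm / 600 = -0.2, -80 mm / 600 = -0.1333.

Call:
send_rows([
  [0,0,0,0,0,0,50],
  [0,0,0,0,0,0,50],
  [0,0,0,0,0,0,50],
  [0,0,0,0,0,-0.0167,50],
  [0,0,0,0,0,-0.0667,50],
  [0,0,0,0,0,-0.1333,50],
  [0,0,0,0,0,-0.2,50],
  [0,0,0,0,0,-0.2,50],
  [0,0,0,0,0,-0.2,50],
])

```text
t: 6.9
tool_pos: [628.7, 138.1, 151.7]
tool_rot: [0.0, 0.716, 0.698, 0.0]
force: [-0.6, -0.1, 0.1]
grip_width: 50.2
grasp_force: 0.0
```

```bash
python3 -c "
from h import *
go(420.8+4*np.cos(1.91),-278.2+4*np.sin(1.91),130,1.91)"
```

```text
t 6.9 at [628.7 138.1 151.7] j [ 0.22  0.51 -0.    1.06 -0.    1.81] w 50.2 gf 0.0
row [ 0.     0.    -0.364] [-417.6 -198.9   21.6]
```

To row units: -417.6 mm / 600 = -0.696, -198.9 mm / 600 = -0.3315, -0.364 rad / 2 = -0.182.

Call:
send_rows([
  [0,0,-0.02,-0.0583,-0.0283,0.0033,50],
  [0,0,-0.04,-0.1333,-0.0633,0.0067,50],
  [0,0,-0.06,-0.2167,-0.1033,0.0117,50],
  [0,0,-0.085,-0.3,-0.1433,0.0167,50],
  [0,0,-0.11,-0.3833,-0.1833,0.0217,50],
  [0,0,-0.13,-0.4667,-0.2217,0.025,50],
  [0,0,-0.15,-0.55,-0.2617,0.03,50],
  [0,0,-0.17,-0.625,-0.2983,0.0333,50],
  [0,0,-0.182,-0.675,-0.3217,0.035,50],
  [0,0,-0.182,-0.696,-0.3315,0.036,50],
  [0,0,-0.182,-0.696,-0.3315,0.036,50],
  [0,0,-0.182,-0.696,-0.3315,0.036,50],
])

```text
t: 8.4
tool_pos: [419.8, -273.3, 129.5]
tool_rot: [-0.0, 0.577, 0.817, 0.0]
force: [-0.5, 0.9, 0.5]
grip_width: 50.3
grasp_force: 0.0
```

```bash
python3 - <<'E'
from h import *
go(420.8+4*np.cos(1.91),-278.2+4*np.sin(1.91),26,1.91)
t=viewer.read_camera("top"); cv2.imwrite("pics/top1.png",t)
p=proj("top",[[*CARD[30],25]])[0]
m=lambda im:np.uint8((im.max(2)<105)*cv2.circle(np.zeros(im.shape[:2],np.uint8),(int(p[0]),int(p[1])),18,1,-1))
print(p,fit("top",t,30,p,10,mask=m))
cv2.imwrite("pics/c3.png",cv2.resize(t[100:240,170:450],None,fx=2.8,fy=2.8,interpolation=cv2.INTER_CUBIC))
E
```

```text
t 8.4 at [ 419.8 -273.3  129.5] j [-0.58  0.3  -0.41  0.86  0.    0.65] w 50.3 gf 0.0
row [-0.    -0.001  0.001] [ -1.   -0.7 103.5]
[228.86496871 131.08110492] [(np.float64(0.158), np.float64(628.41), np.float64(136.54), np.float64(4.64)), (np.float64(0.171), np.float64(626.82), np.float64(134.45), np.float64(7.84))]
```

View pics/c3.png

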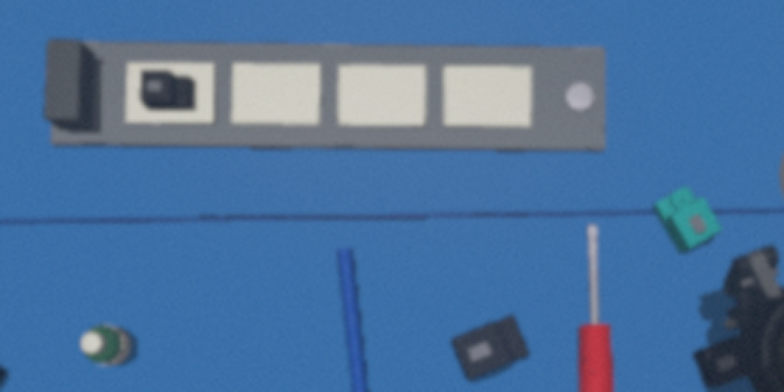

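h30 stands on the card next to the block, near its centre, at about (168,90) in the crop. Next, the h42 pick.

To row units: 103.5 mm / 600 = 0.1725, 96 mm / 600 = 0.16.

Call:
send_rows([
  [0,0,0,-0.0008,-0.0005,0.0417,50],
  [0,0,0,-0.0017,-0.001,0.0917,50],
  [0,0,0,-0.0017,-0.0012,0.1367,50],
  [0,0,0,-0.0017,-0.0012,0.16,50],
  [0,0,0,-0.0017,-0.0012,0.1725,50],
  [0,0,0,-0.0017,-0.0012,0.1725,50],
  [0,0,0,-0.0017,-0.0012,0.1725,50],
  [0,0,0,-0.0017,-0.0012,0.1725,20],
  [0,0,0,-0.0017,-0.0012,0.1725,20],
  [0,0,0,-0.0017,-0.0012,0.1725,20],
  [0,0,0,-0.0017,-0.0012,0.1725,20],
  [0,0,0,-0.0017,-0.0012,0.1725,20],
])

```text
t: 9.95
tool_pos: [419.8, -276.0, 27.1]
tool_rot: [0.001, 0.578, 0.816, 0.0]
force: [-0.6, -0.1, 5.4]
grip_width: 27.6
grasp_force: 30.4
```

```bash
python3 - <<'E'
from h import *
p=status.read_state()["tool_pos"]; off=(p[0]-420.8)*np.cos(1.91)+(p[1]+278.2)*np.sin(1.91); print("off",off)
place(42,off,120)
E
```

```text
off 2.4093201566964684
t 9.95 at [ 419.8 -276.    27.1] j [-0.58  0.42 -0.55  0.6   0.    0.65] w 27.6 gf 30.4
row [0.001 0.001 0.364] [246.7 307.  -92.9]
```

To row units: 307 mm / 600 = 0.5117, 246.7 mm / 600 = 0.4112, 0.364 rad / 2 = 0.182.

Call:
send_rows([
  [0,0,0,0,0,-0.0417,20],
  [0,0,0,0,0,-0.1167,20],
  [0,0,0.02,0.0417,0.0517,-0.155,20],
  [0,0,0.05,0.1,0.125,-0.155,20],
  [0,0,0.08,0.1617,0.2017,-0.155,20],
  [0,0,0.11,0.225,0.28,-0.155,20],
  [0,0,0.14,0.2867,0.3567,-0.155,20],
  [0,0,0.165,0.345,0.43,-0.155,20],
  [0,0,0.1775,0.3867,0.4817,-0.155,20],
  [0,0,0.182,0.4112,0.5117,-0.155,20],
  [0,0,0.182,0.4112,0.5117,-0.155,20],
  [0,0,0.182,0.4112,0.5117,-0.155,20],
])

```text
t: 11.45
tool_pos: [625.7, 58.5, 118.8]
tool_rot: [-0.0, 0.716, 0.698, -0.001]
force: [-0.8, -0.8, -0.2]
grip_width: 27.7
grasp_force: 29.8
```

To row units: 76 mm / 600 = 0.1267, 65 mm / 600 = 0.1083.

Call:
send_rows([
  [0,0,0,0,0,0,20],
  [0,0,0,0,0,0,20],
  [0,0,0,0,0,0.0333,20],
  [0,0,0,0,0,0.075,20],
  [0,0,0,0,0,0.1083,20],
  [0,0,0,0,0,0.1267,20],
  [0,0,0,0,0,0.1267,20],
  [0,0,0,0,0,0.1267,20],
  [0,0,0,0,0,0.1267,20],
  [0,0,0,0,0,0.1267,20],
])

```text
t: 12.7
tool_pos: [627.2, 59.3, 44.0]
tool_rot: [0.0, 0.716, 0.698, 0.0]
force: [-0.5, 0.0, -1.0]
grip_width: 27.8
grasp_force: 29.8
```

```bash
python3 - <<'E'
from h import *
place(42,2.4,37.4)
E
```

```text
t 12.7 at [627.2  59.3  44. ] j [ 0.09  0.58 -0.19  0.8  -0.    1.69] w 27.8 gf 29.8
row [ 0.001 -0.    -0.   ] [-0.5  0.1  6.6]
```

Lower, release, then rise straight up.

To row units: -90 mm / 600 = -0.15, -60 mm / 600 = -0.1.

Call:
send_rows([
  [0,0,0,-0.0008,0,0.005,20],
  [0,0,0,-0.0008,0,0.0083,20],
  [0,0,0,-0.0008,0,0.0108,20],
  [0,0,0,-0.0008,0,0.0108,20],
  [0,0,0,-0.0008,0,0.0108,20],
  [0,0,0,-0.0008,0,0.0108,50],
  [0,0,0,-0.0008,0,0.0108,50],
  [0,0,0,-0.0008,0,0.0108,50],
  [0,0,0,-0.0008,0,-0.025,50],
  [0,0,0,-0.0008,0,-0.1,50],
  [0,0,0,-0.0008,0,-0.15,50],
  [0,0,0,-0.0008,0,-0.15,50],
])

```text
t: 14.2
tool_pos: [629.0, 58.9, 136.3]
tool_rot: [0.002, 0.716, 0.698, 0.002]
force: [0.8, -0.1, -0.0]
grip_width: 49.8
grasp_force: 0.0
```

```bash
python3 - <<'E'
from h import *
go(431.8+4*np.cos(1.95),-101.7+4*np.sin(1.95),130,1.95)
E
```

```text
t 14.2 at [629.   58.9 136.3] j [ 0.09  0.5  -0.07  1.    0.    1.69] w 49.8 gf 0.0
row [ 0.006  0.001 -0.404] [-161.8 -194.7    5. ]
```

To row units: -194 mm / 600 = -0.3233, -161.8 mm / 600 = -0.2697, -0.404 rad / 2 = -0.202.

Call:
send_rows([
  [0,0,-0.03,-0.0333,-0.04,0.0033,60],
  [0,0,-0.065,-0.0833,-0.1,0.005,60],
  [0,0,-0.1,-0.1367,-0.165,0.0067,60],
  [0,0,-0.14,-0.1883,-0.2283,0.0083,60],
  [0,0,-0.175,-0.2333,-0.2817,0.0083,60],
  [0,0,-0.2,-0.2617,-0.3133,0.0083,60],
  [0,0,-0.202,-0.2697,-0.3233,0.0083,60],
  [0,0,-0.202,-0.2697,-0.3233,0.0083,60],
  [0,0,-0.202,-0.2697,-0.3233,0.0083,60],
  [0,0,-0.202,-0.2697,-0.3233,0.0083,60],
])

```text
t: 15.45
tool_pos: [429.5, -97.8, 128.2]
tool_rot: [0.0, 0.561, 0.828, 0.0]
force: [0.8, 0.2, 0.0]
grip_width: 59.9
grasp_force: 0.0
```

```bash
python3 - <<'E'
from h import *
go(431.8+4*np.cos(1.95),-101.7+4*np.sin(1.95),32,1.95)
E
```

```text
t 15.45 at [429.5 -97.8 128.2] j [-0.22  0.21 -0.55  0.81  0.    0.97] w 59.9 gf 0.0
row [0.    0.    0.001] [-0.5  0.6 96.2]
```

To row units: 96 mm / 600 = 0.16, 92 mm / 600 = 0.1533.

Call:
send_rows([
  [0,0,0,-0.0008,0.001,0.0417,60],
  [0,0,0,-0.0008,0.001,0.0917,60],
  [0,0,0,-0.0008,0.001,0.1333,60],
  [0,0,0,-0.0008,0.001,0.1533,60],
  [0,0,0,-0.0008,0.001,0.16,60],
  [0,0,0,-0.0008,0.001,0.16,60],
  [0,0,0,-0.0008,0.001,0.16,60],
  [0,0,0,-0.0008,0.001,0.16,25],
  [0,0,0,-0.0008,0.001,0.16,25],
  [0,0,0,-0.0008,0.001,0.16,25],
  [0,0,0,-0.0008,0.001,0.16,25],
  [0,0,0,-0.0008,0.001,0.16,25],
])

```text
t: 16.95
tool_pos: [430.1, -98.6, 32.9]
tool_rot: [0.001, 0.561, 0.828, 0.0]
force: [-0.0, 0.8, 5.8]
grip_width: 31.8
grasp_force: 30.4
```

```bash
python3 - <<'E'
from h import *
p=status.read_state()["tool_pos"]; off=(p[0]-431.8)*np.cos(1.95)+(p[1]+101.7)*np.sin(1.95); print("off",off)
place(54,off,130)
E
```

```text
off 3.561916197603957
t 16.95 at [430.1 -98.6  32.9] j [-0.23  0.34 -0.68  0.55  0.    0.97] w 31.8 gf 30.4
row [0.001 0.    0.404] [  0.7 210.6 -96.9]
```

To row units: 210.6 mm / 600 = 0.351, 192 mm / 600 = 0.32, 0.404 rad / 2 = 0.202.

Call:
send_rows([
  [0,0,0,0,0,-0.0417,25],
  [0,0,0,0,0,-0.1083,25],
  [0,0,0.025,0,0.0367,-0.1617,25],
  [0,0,0.075,0,0.1083,-0.1617,25],
  [0,0,0.125,0,0.1833,-0.1617,25],
  [0,0,0.17,0.0008,0.2583,-0.1617,25],
  [0,0,0.195,0.0012,0.32,-0.1617,25],
  [0,0,0.202,0.0012,0.351,-0.1617,25],
  [0,0,0.202,0.0012,0.351,-0.1617,25],
  [0,0,0.202,0.0012,0.351,-0.1617,25],
  [0,0,0.202,0.0012,0.351,-0.1617,25],
])

```text
t: 18.32
tool_pos: [623.6, -20.3, 129.2]
tool_rot: [-0.0, 0.716, 0.698, -0.0]
force: [-0.1, 0.5, -0.3]
grip_width: 31.7
grasp_force: 30.0
```

To row units: 80 mm / 600 = 0.1333, 73 mm / 600 = 0.1217.

Call:
send_rows([
  [0,0,0,0,0,0.0417,25],
  [0,0,0,0,0,0.0917,25],
  [0,0,0,0,0,0.1217,25],
  [0,0,0,0,0,0.1333,25],
  [0,0,0,0,0,0.1333,25],
  [0,0,0,0,0,0.1333,25],
  [0,0,0,0,0,0.1333,25],
  [0,0,0,0,0,0.1333,25],
])

```text
t: 19.32
tool_pos: [625.2, -19.9, 49.9]
tool_rot: [0.0, 0.716, 0.698, 0.0]
force: [1.4, -0.0, -1.9]
grip_width: 32.0
grasp_force: 30.0
```

```bash
python3 - <<'E'
from h import *
place(54,3.5,43.1)
E
```

```text
t 19.32 at [625.2 -19.9  49.9] j [-0.03  0.57 -0.2   0.81 -0.    1.56] w 32.0 gf 30.0
row [ 0.001  0.    -0.   ] [-0.1  0.   6.8]
```

To row units: -100 mm / 600 = -0.1667, -60 mm / 600 = -0.1.

Call:
send_rows([
  [0,0,0,0,0,0.005,25],
  [0,0,0,0,0,0.0083,25],
  [0,0,0,0,0,0.0112,25],
  [0,0,0,0,0,0.0112,25],
  [0,0,0,0,0,0.0112,25],
  [0,0,0,0,0,0.0112,55],
  [0,0,0,0,0,0.0112,55],
  [0,0,0,0,0,0.0112,55],
  [0,0,0,0,0,-0.025,55],
  [0,0,0,0,0,-0.1,55],
  [0,0,0,0,0,-0.1667,55],
  [0,0,0,0,0,-0.1667,55],
])

```text
t: 20.82
tool_pos: [627.7, -20.0, 153.3]
tool_rot: [0.003, 0.716, 0.698, 0.003]
force: [0.5, -0.1, -0.3]
grip_width: 54.9
grasp_force: 0.0
```

```bash
python3 - <<'E'
from h import *
go(421.3+4*np.cos(1.02),292.2+4*np.sin(1.02),150,1.02)
E
```

```text
t 20.82 at [627.7 -20.  153.3] j [-0.03  0.48 -0.05  1.03 -0.    1.56] w 54.9 gf 0.0
row [ 0.008 -0.002  0.526] [ 310.4 -212.2    1.5]
```

To row units: 310.4 mm / 600 = 0.5173, 299 mm / 600 = 0.4983, 0.526 rad / 2 = 0.263.

Call:
send_rows([
  [0,0,0.025,0.0417,-0.0283,0,65],
  [0,0,0.06,0.1033,-0.07,0,65],
  [0,0,0.1,0.175,-0.1183,0,65],
  [0,0,0.14,0.2467,-0.1667,0,65],
  [0,0,0.175,0.3167,-0.215,0,65],
  [0,0,0.21,0.3867,-0.2633,0,65],
  [0,0,0.24,0.45,-0.3067,0.0017,65],
  [0,0,0.26,0.4983,-0.3383,0.0017,65],
  [0,0,0.263,0.5173,-0.3517,0.0017,65],
  [0,0,0.263,0.5173,-0.3517,0.0017,65],
  [0,0,0.263,0.5173,-0.3517,0.0017,65],
  [0,0,0.263,0.5173,-0.3517,0.0017,65],
])

```text
t: 22.32
tool_pos: [422.3, 294.8, 148.2]
tool_rot: [0.0, 0.873, 0.487, -0.0]
force: [-0.8, 0.8, -1.1]
grip_width: 64.6
grasp_force: 0.0
```

```bash
python3 - <<'E'
from h import *
go(421.3+4*np.cos(1.02),292.2+4*np.sin(1.02),38,1.02)
E
```

```text
t 22.32 at [422.3 294.8 148.2] j [ 0.61  0.31 -0.35  0.92 -0.    2.73] w 64.6 gf 0.0
row [ 0.     0.    -0.002] [  1.3   0.5 110.2]
```

To row units: 110 mm / 600 = 0.1833, 1.3 mm / 600 = 0.0022.

Call:
send_rows([
  [0,0,0,0.0022,0.0008,0.0417,65],
  [0,0,0,0.0022,0.0008,0.1,65],
  [0,0,0,0.0022,0.0008,0.1533,65],
  [0,0,0,0.0022,0.0008,0.1767,65],
  [0,0,0,0.0022,0.0008,0.1833,65],
  [0,0,0,0.0022,0.0008,0.1833,65],
  [0,0,0,0.0022,0.0008,0.1833,65],
  [0,0,0,0.0022,0.0008,0.1833,30],
  [0,0,0,0.0022,0.0008,0.1833,30],
  [0,0,0,0.0022,0.0008,0.1833,30],
  [0,0,0,0.0022,0.0008,0.1833,30],
  [0,0,0,0.0022,0.0008,0.1833,30],
])

```text
t: 23.82
tool_pos: [423.3, 296.9, 39.0]
tool_rot: [-0.0, 0.873, 0.488, 0.001]
force: [-0.1, -0.7, 6.3]
grip_width: 35.7
grasp_force: 30.8
```

```bash
python3 - <<'E'
from h import *
p=status.read_state()["tool_pos"]; off=(p[0]-421.3)*np.cos(1.02)+(p[1]-292.2)*np.sin(1.02); print("off",off)
place(66,off,150)
E
```

```text
off 5.023851917024085
t 23.82 at [423.3 296.9  39. ] j [ 0.61  0.43 -0.5   0.65 -0.    2.73] w 35.7 gf 30.8
row [ 0.001 -0.001 -0.526] [-232.   377.5 -111.1]
```

To row units: 377.5 mm / 600 = 0.6292, -232 mm / 600 = -0.3867, -0.526 rad / 2 = -0.263.

Call:
send_rows([
  [0,0,0,0,0,-0.0417,30],
  [0,0,0,0,0,-0.1167,30],
  [0,0,-0.015,-0.0217,0.035,-0.185,30],
  [0,0,-0.05,-0.0717,0.1167,-0.185,30],
  [0,0,-0.085,-0.1233,0.2,-0.185,30],
  [0,0,-0.12,-0.175,0.2833,-0.185,30],
  [0,0,-0.155,-0.2267,0.3683,-0.185,30],
  [0,0,-0.19,-0.2783,0.4517,-0.185,30],
  [0,0,-0.225,-0.3283,0.5333,-0.185,30],
  [0,0,-0.25,-0.365,0.5933,-0.185,30],
  [0,0,-0.263,-0.3833,0.6233,-0.185,30],
  [0,0,-0.263,-0.3867,0.6292,-0.185,30],
])

```text
t: 25.32
tool_pos: [622.9, -100.0, 148.3]
tool_rot: [-0.001, 0.717, 0.697, -0.0]
force: [-0.2, 0.6, -1.9]
grip_width: 35.7
grasp_force: 30.4
```

To row units: 94 mm / 600 = 0.1567, 85 mm / 600 = 0.1417.

Call:
send_rows([
  [0,0,0,0,0,0,30],
  [0,0,0,0,0,0,30],
  [0,0,0,0,0,0.0417,30],
  [0,0,0,0,0,0.1,30],
  [0,0,0,0,0,0.1417,30],
  [0,0,0,0,0,0.1567,30],
  [0,0,0,0,0,0.1567,30],
  [0,0,0,0,0,0.1567,30],
  [0,0,0,0,0,0.1567,30],
  [0,0,0,0,0,0.1567,30],
])

```text
t: 26.58
tool_pos: [623.4, -98.9, 56.1]
tool_rot: [0.001, 0.716, 0.698, 0.0]
force: [0.6, -1.0, -1.2]
grip_width: 35.8
grasp_force: 30.5
```

```bash
python3 - <<'E'
from h import *
place(66,5,49.2)
E
```

```text
t 26.57 at [623.4 -98.9  56.1] j [-0.16  0.57 -0.17  0.83  0.    1.44] w 35.8 gf 30.5
row [ 0.001  0.    -0.   ] [ 0.4 -0.1  6.9]
```

To row units: -110 mm / 600 = -0.1833, -60 mm / 600 = -0.1.

Call:
send_rows([
  [0,0,0,0.0007,0,0.005,30],
  [0,0,0,0.0007,0,0.0083,30],
  [0,0,0,0.0007,0,0.0113,30],
  [0,0,0,0.0007,0,0.0113,30],
  [0,0,0,0.0007,0,0.0113,30],
  [0,0,0,0.0007,0,0.0113,60],
  [0,0,0,0.0007,0,0.0113,60],
  [0,0,0,0.0007,0,0.0113,60],
  [0,0,0,0.0007,0,-0.025,60],
  [0,0,0,0.0007,0,-0.1,60],
  [0,0,0,0.0007,0,-0.1833,60],
  [0,0,0,0.0007,0,-0.1833,60],
])

```text
t: 28.08
tool_pos: [626.3, -98.9, 170.2]
tool_rot: [0.004, 0.716, 0.698, 0.003]
force: [0.1, 0.2, 0.3]
grip_width: 60.1
grasp_force: 0.0
```

Call:
send_rows([
  [0,0,0,0,-0.05,0,60],
  [0,0,0,0,-0.1333,0,60],
  [0,0,0,0,-0.2333,0,60],
  [0,0,0,0,-0.3167,0,60],
  [0,0,0,0,-0.3667,0,60],
  [0,0,0,0,-0.3667,0,60],
  [0,0,0,0,-0.3667,0,60],
])

```text
t: 28.95
tool_pos: [404.0, -93.0, 165.2]
tool_rot: [0.0, 0.716, 0.698, 0.0]
force: [0.0, -0.4, -0.3]
grip_width: 59.9
grasp_force: 0.0
```

```bash
cat > chk.py <<'E'
from h import *
import sys
n=sys.argv[1]
t=viewer.read_camera("top"); cv2.imwrite(f"pics/top{n}.png",t)
b=cv2.resize(t[100:165,180:395],None,fx=3.7,fy=3.7,interpolation=cv2.INTER_CUBIC); b=np.clip(255*(b/255.)**.6,0,255).astype(np.uint8)
def draw(img,cam,f,ox,oy):
    for h in SZ:
        for bx in boxes(h):
            P=np.float64(bx); c,s=np.cos(RY),np.sin(RY); P[:,:2]=P[:,:2]@np.array([[c,s],[-s,c]])+CARD[h]; P[:,2]+=10
            q=np.int32(((proj(cam,P)-[ox,oy])*f+f/2-.5)*16)
            for i in range(8):
                for j in range(i):
                    if bin(i^j).count("1")==1: cv2.line(img,q[i].tolist(),q[j].tolist(),(0,0,255),1,shift=4)
b2=b.copy(); draw(b2,"top",3.7,180,100)
sc=viewer.read_camera("scene"); cv2.imwrite(f"pics/scene{n}.png",sc)
cv2.imwrite(f"pics/v{n}.png",np.vstack([b,b2]))
E
python3 chk.py 2
```

```text
(no output)
```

View pics/v2.png

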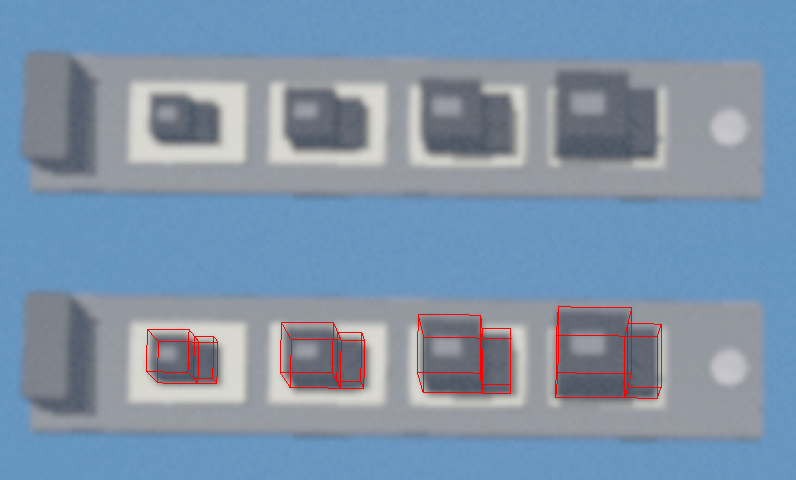

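View pics/scene2.png

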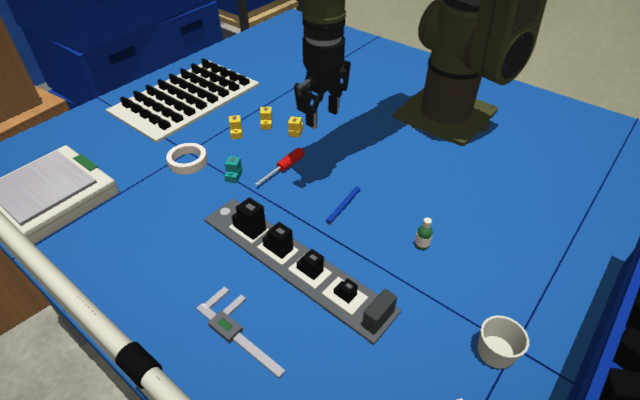

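The scene shows all four upright in the right order. I'd like a closer check of the centring with the wrist camera.

```bash
python3 -c "
from h import *
go(627,-100,165,RY)"
```

```text
t 29.05 at [404.5 -93.  165.3] j [-0.23  0.13 -0.54  0.9   0.    1.37] w 59.6 gf 0.0
row [0.001 0.    0.   ] [ -1.4 222.7   0.5]
```

To row units: 222 mm / 600 = 0.37, 190 mm / 600 = 0.3167.

Call:
send_rows([
  [0,0,0,0,0.0583,0,60],
  [0,0,0,0,0.1417,0,60],
  [0,0,0,-0.0017,0.2333,0,60],
  [0,0,0,-0.0017,0.3167,0,60],
  [0,0,0,-0.0017,0.37,0,60],
  [0,0,0,-0.0017,0.37,0,60],
  [0,0,0,-0.0017,0.37,0,60],
  [0,0,0,-0.0017,0.37,0,60],
  [0,0,0,-0.0017,0.37,0,60],
])

```text
t: 30.18
tool_pos: [624.2, -99.4, 165.6]
tool_rot: [-0.0, 0.716, 0.698, -0.0]
force: [-0.9, 0.7, 0.1]
grip_width: 59.9
grasp_force: 0.0
```

```bash
cat > w.py <<'E'
import sys
from h import *
s=status.read_state(); im=viewer.read_camera("wrist"); np.savez(f"w{sys.argv[1]}.npz",im=im,p=s["tool_pos"],q=s["tool_rot"])
cv2.imwrite(f"pics/w{sys.argv[1]}.png",im)
print(s["tool_pos"])
E
python3 w.py A
```

```text
[624.20009335 -99.43411242 165.63429194]
```

Call:
send_rows([
  [0,0,0,0.0583,0,0,60],
  [0,0,0,0.1417,0,0,60],
  [0,0,0,0.2167,0,0,60],
  [0,0,0,0.2667,0,0,60],
  [0,0,0,0.2667,0,0,60],
  [0,0,0,0.2667,0,0,60],
  [0,0,0,0.2667,0,0,60],
  [0,0,0,0.2667,0,0,60],
])

```text
t: 31.22
tool_pos: [628.9, 59.5, 165.3]
tool_rot: [0.0, 0.716, 0.698, -0.0]
force: [0.6, -0.5, -0.6]
grip_width: 59.9
grasp_force: 0.0
```

```bash
python3 w.py B; python3 - <<'E'
import cv2,numpy as np
g=lambda n:cv2.resize(cv2.imread(f"pics/w{n}.png")[20:270,235:415],None,fx=2.2,fy=2.2,interpolation=cv2.INTER_CUBIC)
cv2.imwrite("pics/wAB.png",np.clip(255*(np.hstack([g("A"),g("B")])/255.)**.6,0,255))
E
```

```text
[628.91094681  59.47664304 165.34409849][ WARN:0@0.157] global loadsave.cpp:1063 imwrite_ Unsupported depth image for selected encoder is fallbacked to CV_8U.
```

View pics/wAB.png

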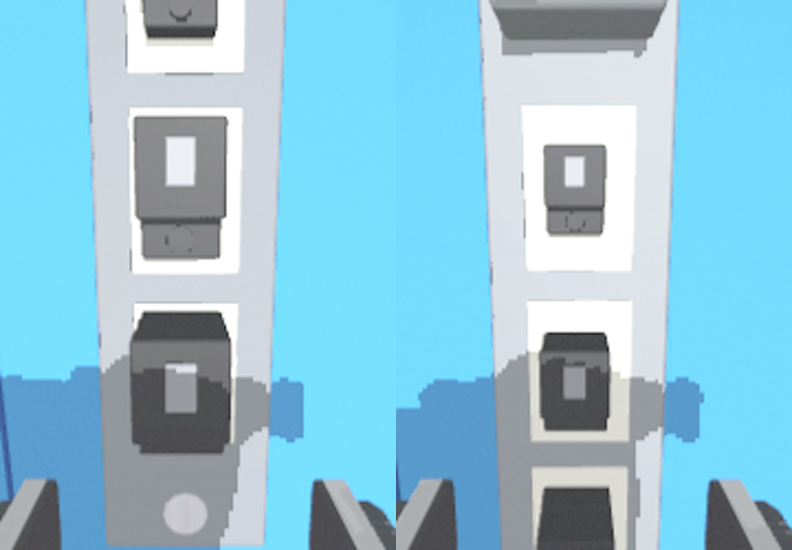

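```bash
python3 - <<'E'
from h import *
def W(n,pts,z,ox=0):
    d=np.load(f"w{n}.npz"); q=d["q"]; Rm=R.from_quat([*q[1:],q[0]]).as_matrix(); H=cal("wrist")["hand_eye"]; K=cal("wrist")["K"]
    px=(np.float64(pts)-[ox,0])/2.2+[235,20]
    v=np.linalg.solve(K,np.c_[px,np.ones(len(px))].T); v=(Rm@H[:3,:3]@v).T; C=Rm@H[:3,3]+d["p"]
    return (C+v*((z-C[2])/v[:,2])[:,None])[:,:2]
def rep(n,h,ox,card,top):
    c=W(n,card,10,ox); t=W(n,top,10+h,ox)   # corners TL TR BR BL ; far=+y
    cc=c.mean(0); L,Wd=SZ[h]; u=(c[0]+c[1]-c[2]-c[3]); u/=np.linalg.norm(u)
    a=t[0]+t[1]-t[2]-t[3]; yt=np.arctan2(a[1],a[0]); l=np.linalg.norm(a)/2; w=np.linalg.norm(t[0]+t[3]-t[1]-t[2])/2
    oc=t.mean(0)-.16*L*a/np.linalg.norm(a)
    e=oc-cc
    print(h,"card",cc.round(1),"len",round(np.linalg.norm(c[0]+c[1]-c[2]-c[3])/2,1),"wid",round(np.linalg.norm(c[0]+c[3]-c[1]-c[2])/2,1),"top l,w",l.round(1),w.round(1),"exp",.68*L,Wd,"err along/across(+x)",(e@u).round(1),(e@[u[1],-u[0]]).round(1),"yaw",np.degrees(yt).round(1),"card yaw",np.degrees(np.arctan2(u[1],u[0])).round(1))
rep("A",54,0,[(129,108),(243,108),(239,273),(132,273)],[(134,117),(228,117),(225,217),(135,217)])
rep("B",30,396,[(521,105),(638,105),(632,271),(526,271)],[(544,146),(607,146),(605,206),(546,206)])
rep("B",42,396,[(527,300),(633,300),(629,441),(531,441)],[(540,357),(609,357),(608,430),(541,430)])
c=W("A",[(134,304),(239,304)],10).mean(0); t=W("A",[(131,338),(231,338),(229,445),(133,445)],76)
print("66 card far mid",c.round(1),"top",t.round(1).tolist(),"obj centre",(t.mean(0)-[0,.16*58]).round(1),"card centre",(c-[.8,33]).round(1))
E
```

```text
54 card [626.5 -23.8] len 66.5 wid 46.6 top l,w 31.9 31.0 exp 34.0 32 err along/across(+x) -0.6 -2.0 yaw 87.9 card yaw 88.4
30 card [630.3 136.1] len 66.7 wid 46.9 top l,w 21.3 22.8 exp 23.12 24 err along/across(+x) -0.8 -1.4 yaw 88.4 card yaw 88.3
42 card [628.5  56.8] len 66.5 wid 46.5 top l,w 29.9 26.7 exp 28.560000000000002 28 err along/across(+x) -4.2 -2.2 yaw 88.4 card yaw 88.5
66 card far mid [625.7 -70.7] top [[606.3, -71.9], [640.7, -72.7], [639.9, -112.1], [605.2, -111.3]] obj centre [ 623.  -101.3] card centre [ 624.9 -103.7]
```

To row units: -80 mm / 600 = -0.1333, -65 mm / 600 = -0.1083.

Call:
send_rows([
  [0,0,0,-0.05,0,0,60],
  [0,0,0,-0.1083,0,0,60],
  [0,0,0,-0.1333,0,0,60],
  [0,0,0,-0.1333,0,0,60],
  [0,0,0,-0.1333,0,0,60],
  [0,0,0,-0.1333,0,0,60],
])

```text
t: 32.02
tool_pos: [627.0, -18.4, 165.3]
tool_rot: [-0.0, 0.715, 0.699, 0.0]
force: [0.3, 0.6, 0.6]
grip_width: 59.9
grasp_force: 0.0
```

```bash
python3 w.py C
```

```text
[626.96547597 -18.39591949 165.27966854]
```

To row units: -160 mm / 600 = -0.2667, -135 mm / 600 = -0.225.

Call:
send_rows([
  [0,0,0,-0.0583,0,0,60],
  [0,0,0,-0.1417,0,0,60],
  [0,0,0,-0.225,0,0,60],
  [0,0,0,-0.2667,0,0,60],
  [0,0,0,-0.2667,0,0,60],
  [0,0,0,-0.2667,0,0,60],
  [0,0,0,-0.2667,0,0,60],
])

```text
t: 32.95
tool_pos: [623.0, -178.0, 165.3]
tool_rot: [-0.0, 0.715, 0.699, 0.0]
force: [0.4, 0.5, 0.1]
grip_width: 60.3
grasp_force: 0.0
```

```bash
python3 w.py D; python3 - <<'E'
import cv2,numpy as np
g=lambda n:cv2.resize(cv2.imread(f"pics/w{n}.png")[50:170,270:370],None,fx=4,fy=4,interpolation=cv2.INTER_CUBIC)
cv2.imwrite("pics/wCD.png",np.uint8(np.clip(255*(np.hstack([g("C"),g("D")])/255.)**.6,0,255)))
E
```

```text
[ 623.04704305 -177.96526686  165.32442134]
```

View pics/wCD.png

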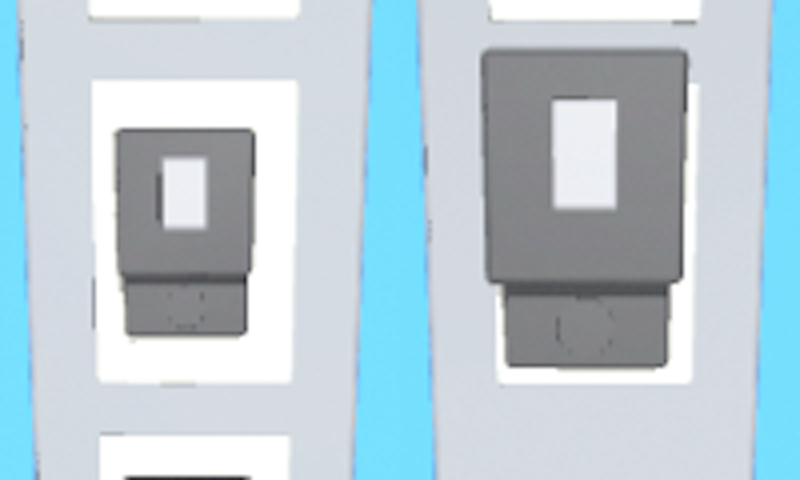

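```bash
python3 - <<'E'
from h import *
def W(n,pts,z,ox=0):
    d=np.load(f"w{n}.npz"); q=d["q"]; Rm=R.from_quat([*q[1:],q[0]]).as_matrix(); H=cal("wrist")["hand_eye"]; K=cal("wrist")["K"]
    px=(np.float64(pts)-[ox,0]+.5)/4-.5+[270,50]
    v=np.linalg.solve(K,np.c_[px,np.ones(len(px))].T); v=(Rm@H[:3,:3]@v).T; C=Rm@H[:3,3]+d["p"]
    return (C+v*((z-C[2])/v[:,2])[:,None])[:,:2]
for n,h,ox,c,t,l in(("C",42,0,[(91,80),(298,80),(291,382),(99,382)],[(115,129),(254,129),(250,272),(121,272)],[(123,334),(247,334)]),
  ("D",66,400,[(491,83),(698,83),(691,382),(498,382)],[(482,49),(687,49),(682,281),(488,281)],[(505,367),(668,367)])):
    C=W(n,c,10,ox);T=W(n,t,10+h,ox);Lo=W(n,l,10+.45*h,ox)
    far=T[:2].mean(0); near=Lo.mean(0); L=SZ[h][0]
    print(h,"card ctr",C.mean(0).round(1),"far",far.round(1),"low end",near.round(1),"len",(far-near)[1].round(1),L,"obj ctr",((far+near)/2).round(1),"w",np.hypot(*(T[0]-T[1])).round(1),"ctrx top",T.mean(0).round(1),"err",((far+near)/2-C.mean(0)).round(1),"far end",C[:2].mean(0).round(1),C[2:].mean(0).round(1))
E
```

```text
42 card ctr [628.1  56.6] far [626.6  75.8] low end [625.5  35.7] len 40.2 42 obj ctr [626.   55.7] w 26.8 ctrx top [626.4  62.5] err [-2.  -0.8] far end [628.8  90.1] [627.4  23.1]
66 card ctr [ 624.1 -103.3] far [623.2 -73.3] low end [ 621.8 -130.1] len 56.8 58 obj ctr [ 622.5 -101.7] w 34.9 ctrx top [622.7 -92.4] err [-1.6  1.6] far end [624.8 -70.1] [ 623.3 -136.5]
```

All four mouldings are upright in the right order, within about 2 mm of their card centres and about 0.5° of the rail direction. The gripper is clear, so I'm handing in.

```bash
python3 -c "
from workcell import ticket
print(ticket.close_job())"
```

```text
the job is handed in; nothing more can be done
None
```

The job is handed in, at about 33 s of the 99 s allowed: the four mouldings stand upright on the cards, shortest next to the end block, each within about 2 mm of its card centre by the wrist-camera check; the verdict was not shown.

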